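Snap the food box lid shut all round

ROBOT

A 6-joint arm with a two-finger parallel gripper is mounted at the origin on a cart in front of the work surface, level with it; the furniture and walls round the work are solid. World frame = base frame: x ahead of the robot, y to its left, z up, the work surface at z = 0. Lengths are in m, angles in rad, forces in N, time in s.
With the tool pointing down it reaches from about 0.3 to 0.875 m from the base axis. Payload 6.4 kg.
Tool frame: the origin (TCP) lies between the finger pads; the fingertips stand 8 mm ahead of it and the grasp point (between the pads) lies 11 mm behind it (ctrl.finger_overhang is the distance from the TCP to the fingertips, in m); z points along the fingers, y is the line along which they close (so a half turn about z gives the same grasp; the last joint's range is limited). The gripper opens to 85 mm and grips with 20 to 120 N. Pads are 22 mm wide; open, the fingers measure 114 mm over their backs; the gripper's body (76 mm by 85 mm) begins 54 mm behind the grasp point. The pads swing forward as they close: fully open they stand 13 mm farther back than shut.
Start: joints at [-1.543, 0.181, 1.607, -0, 1.354, -0.206], TCP at [0.133, -0.559, 0.239] pointing down, gripper open.
Joint ranges: [-2.99, 2.99], [-0.89, 2.07], [0.3, 2.58], [-1.14, 4.28], [0, 2.63], [-3.12, 3.12]. Speed limits (rad/s): [2.57, 2.57, 3.01, 3.14, 3.14, 3.14].

INTERFACE

Orientations are given as a unit quaternion [w, x, y, z].
In Python, from bench import ctrl, camera gives the robot as it stands.
- The arm moves only by the shell command python3 -m pendant 'ROWS' [OPENING]. ROWS is JSON, a list of rows, each a list of 6 numbers: the shift along the world's x, y, z normalised to -1 to 1, where 1 is 200 mm, then the turn, a rotation vector about the world's x, y, z normalised to -1 to 1, where 1 is pi/2 rad. In form: [[dx, dy, dz, rx, ry, rz], ...]. A call has exactly 10 rows; each row shifts and turns the commanded pose from where the row before left it; what a row does not reach is not made up. A row lasts 1/8 s, in which the tool goes at most 62.5 mm and 10.7 degrees, less where a joint would pass 70% of its speed; a pose out of reach is approached as far as the arm can. A call with a number of a shift or a turn outside -1 to 1 is refused whole. A call with a gripper value outside its range is refused whole. OPENING is the opening, from -1 (shut) to 1 (fully open), set as the call begins (- or left out, the last holds). The fingers move at their own pace and stop on an object; the grip force is fixed at half the most. Time passes only in rows, so rows that do not move let the fingers close, or fill a call up. It gives the time, the measured TCP pose, the force, the opening and the grip force at its end, in the units of the state.
- ctrl.get_obs(): the state, without advancing time (a new reading comes with each control period).
- camera(name): name is "scene" or "top" or "wrist"; returns a dict with "color" (420x560x3 uint8, blue, green, red), "fx", "fy", "cx", "cy" (pixels), "distortion" ([k1, k2, p1, p2, k3] as OpenCV has them; the pictures are not rectified), "xyz" and "rotation" of the camera in the world; the wrist camera has in their place "hand_eye" (4x4, takes a point from camera to tool coordinates, whose origin is the TCP and whose axes are the flange's). Camera axes: x right, y down, z forward; pixel columns grow to the right and rows downward; lengths in m; the calibration is good to about 2 mm. A picture is of the moment at which its call begins: read the wrist's pose just before it. There is no depth.
- ctrl.hand_in(): hands the job in; it is judged then, once.
The state is a dict: "time_s": time; "q": joint angles; "dq": joint speeds; "joint_efforts": joint torques, N m; "eef_pos": TCP position; "eef_rot": TCP orientation; "wrist_force": force on the tool from outside, world axes, zero at the start; "torque": the same for the moment, N m; "opening": opening from 0.0 (shut) to 1.0 (fully open); "grasp_force": force on a finger pad.
Only numpy, scipy, OpenCV 4.12 (cv2) and the standard library are available. Lean on these libraries where they do the work, as an engineer would, in place of code of your own. Each camera call takes 0.05 s, during which the arm holds its last target. There are 200 camera calls.

TASK

Close the glass food box: press down the four blue rim sections of its lid one at a time with the fingertips until each one snaps flush, starting at the side with the orange tab and working round clockwise as seen from above. Nothing is to be picked up: do not lift, tip or shove the box, and leave the mug, egg timer and tin where they are. Finish with all four sections shut and the robot clear of everything.

Things in the scene. Friction and masses are not known exactly. Their poses are not given: they have to be found in the camera images.
- food_box: Loose glass food box, 160 x 120 x 60 mm, about 0.85 kg; origin at the centre of the underside, x along the long side, z up. Its lid (166 x 126 mm, flat top 65 mm above the worktop) lies on it: fixed white middle panel (114 x 74 mm) and corners (26 mm square), and between the corners four blue rim sections, one a side, outer edges standing up. Orange pull tab on the -x side.
- rim_1 (a joint): Pressed angle (rad) of blue rim section 1, on the short side with the orange pull tab (box -x). 0 = loose, outer edge 11 mm up; 0.45 = snapped flush; hinged along its inner edge. Pressed straight down on its ridge it resists with up to about 7 N, springs back if let go early; past about 0.28 rad it snaps shut by itself and stays.
- rim_1_ridge (a point): Middle of the top of the press ridge (8 mm wide, 59 mm long, along the box edge) on rim section 1 (71 x 26 mm), 18 mm out from its hinge line. Moves with the section: shut it is 68 mm above the worktop, when loose about 7.5 mm higher. A 30 mm wide orange tab sticks out 13 mm beyond this section's outer edge.
- rim_2 (a joint): Pressed angle (rad) of blue rim section 2, on the long side next to it clockwise seen from above (box +y). 0 = loose, outer edge 11 mm up; 0.45 = snapped flush; hinged along its inner edge. Pressed straight down on its ridge it resists with up to about 7 N, springs back if let go early; past about 0.28 rad it snaps shut by itself and stays.
- rim_2_ridge (a point): Middle of the top of the press ridge (8 mm wide, 99 mm long, along the box edge) on rim section 2 (111 x 26 mm), 18 mm out from its hinge line. Moves with the section: shut it is 68 mm above the worktop, when loose about 7.5 mm higher.
- rim_3 (a joint): Pressed angle (rad) of blue rim section 3, on the short side opposite the tab (box +x). 0 = loose, outer edge 11 mm up; 0.45 = snapped flush; hinged along its inner edge. Pressed straight down on its ridge it resists with up to about 7 N, springs back if let go early; past about 0.28 rad it snaps shut by itself and stays.
- rim_3_ridge (a point): Middle of the top of the press ridge (8 mm wide, 59 mm long, along the box edge) on rim section 3 (71 x 26 mm), 18 mm out from its hinge line. Moves with the section: shut it is 68 mm above the worktop, when loose about 7.5 mm higher.
- rim_4 (a joint): Pressed angle (rad) of blue rim section 4, on the last long side (box -y). 0 = loose, outer edge 11 mm up; 0.45 = snapped flush; hinged along its inner edge. Pressed straight down on its ridge it resists with up to about 7 N, springs back if let go early; past about 0.28 rad it snaps shut by itself and stays.
- rim_4_ridge (a point): Middle of the top of the press ridge (8 mm wide, 99 mm long, along the box edge) on rim section 4 (111 x 26 mm), 18 mm out from its hinge line. Moves with the section: shut it is 68 mm above the worktop, when loose about 7.5 mm higher.
- mug: White mug, 82 mm wide, 112 mm with handle, 94 mm high, loose bystander; origin at the centre of the underside.
- timer: Cream egg timer, 66 mm across, 65 mm high, loose bystander; origin at the centre of the underside.
- food_tin: Round food tin, 75 mm across, 58 mm high, loose bystander; origin at the centre of the underside.

How it is judged:
By the outcome, as a careful person would: the job done as asked, in the order asked, and still so for the second after the job is handed in, with the robot touching nothing.
It also fails if it takes over 54 s, if anything falls off the work surface, if the arm or the gripper's body presses on something with over 40 N, if the wrist force passes 120 N, or if a joint passes its speed limit or range.

## Working session

There is one attempt and no reset: what is moved stays moved. The work goes in short steps, Python scripts to look and compute and a shell command to move; the robot and the scene stay as the last step left them, time stands still between calls to the robot, and variables do not carry over. Pictures are saved under pics/ and viewed, at most 10 in all, crops included, and the job is handed in when it is done.

```bash
mkdir -p pics; cat > h.py <<'E'
import cv2,numpy as np
from bench import ctrl,camera
def shot(n,f):
    o=ctrl.get_obs();c=camera(n);cv2.imwrite(f,c["color"]);return o,c
def ray(c,px):
    K=np.array([[c["fx"],0,c["cx"]],[0,c["fy"],c["cy"]],[0,0,1]]);
    u=cv2.undistortPoints(np.array(px,float).reshape(-1,1,2),K,np.array(c["distortion"],float)).reshape(-1,2)
    return np.c_[u,np.ones(len(u))]
def plane(c,px,z):
    d=ray(c,px)@np.array(c["rotation"]).T; p=np.array(c["xyz"]); z=np.array(z)*np.ones(len(d))
    return p+d*((z-p[2])/d[:,2])[:,None]
E
python3 - <<'E'
from h import *
import pickle
o,c=shot("top","pics/top.png");pickle.dump(c,open("top.pkl","wb"))
print(c["xyz"],c["rotation"],c["fx"]);print(o)
o,c=shot("scene","pics/scene.png")
E
```

```text
[ 0.36119113 -0.14444228  1.03658542] [ 0.05556944 -0.69862015  0.71131271 -0.05362978] 448.2024023486594
{'time_s': 0.0, 'q': array([-1.54329953e+00,  1.81552420e-01,  1.60798993e+00,  1.69907962e-05,
        1.35378573e+00, -2.06311772e-01]), 'dq': array([ 0.00112913,  0.00038102, -0.00273437, -0.00127945,  0.00140781,
        0.0011616 ]), 'joint_efforts': array([-1.57142698e-03, -4.44880164e+01, -3.51343989e+01, -4.01206371e-04,
        8.92863987e-03, -1.01819694e-05]), 'eef_pos': array([ 0.13321919, -0.55881465,  0.23838647]), 'eef_rot': array([-8.63510821e-04,  9.93174313e-01,  1.16636316e-01,  8.57385254e-05]), 'wrist_force': array([-0.4695687 , -0.52911924,  0.08947115]), 'torque': array([-0.02044211, -0.01688362, -0.00527465]), 'grasp_force': 0.0, 'opening': 0.998146064568554}
```

View pics/top.png

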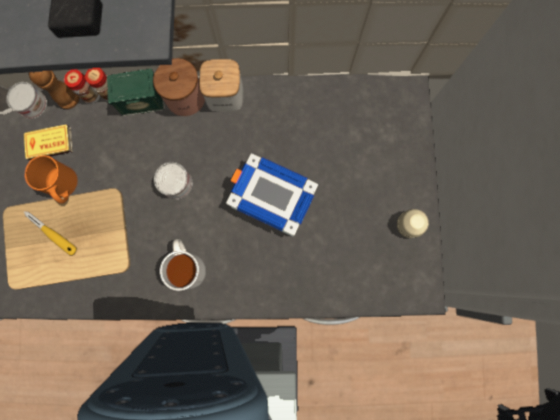

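View pics/scene.png

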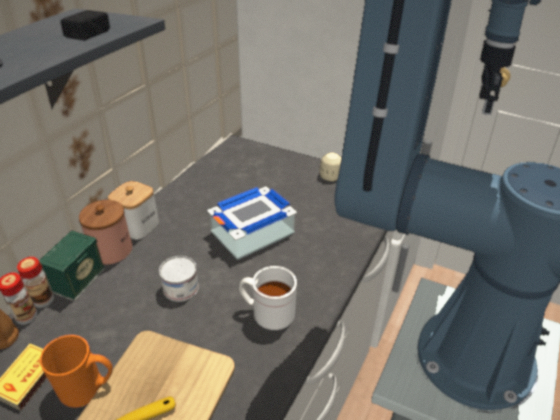

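The top view shows the box centred at about (273,194), with its orange tab at (236,176). The tin is at (172,181), the mug at (182,268) and the timer at (413,223).

```bash
sed -i 's/np.array(c\["rotation"\]).T/R.from_quat(np.roll(c["rotation"],-1)).as_matrix().T/; 1a from scipy.spatial.transform import Rotation as R' h.py
python3 - <<'E'
from h import *
im=cv2.imread("pics/top.png")[140:250,210:340]
cv2.imwrite("pics/c1.png",cv2.resize(im,None,fx=5,fy=5,interpolation=cv2.INTER_CUBIC))
E
```

```text
(no output)
```

View pics/c1.png

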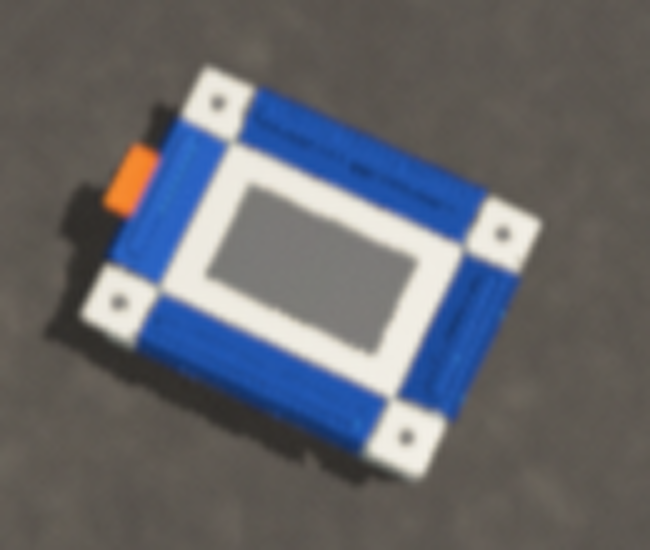

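The crop (5x, offset 210,140) shows the outer lid corners at (207,66), (541,222), (420,480) and (80,315). The panel corners are at (235,143), (467,243), (396,397) and (160,291). Clockwise from the tab is left, upper, right, lower.

```bash
python3 - <<'E'
from h import *
import pickle
c=pickle.load(open("top.pkl","rb"))
f=lambda a:np.array(a)/5.+[210,140]-.4
P=plane(c,f([(207,66),(541,222),(420,480),(80,315)]),.065)
Q=plane(c,f([(235,143),(467,243),(396,397),(160,291)]),.065)
for A in(P,Q):
    print(A.round(4).tolist(),A.mean(0),[np.linalg.norm(A[i]-A[i-1]).round(4) for i in range(4)])
x=(Q[1]+Q[2]-Q[0]-Q[3])[:2]+(P[1]+P[2]-P[0]-P[3])[:2];print("yaw",a:=np.arctan2(x[1],x[0]))
ctr=(P.mean(0)+Q.mean(0))[:2]/2
ux=np.array([np.cos(a),np.sin(a)]);uy=np.array([-ux[1],ux[0]])
o=ctrl.get_obs();T=R.from_quat(np.roll(o["eef_rot"],-1)).as_matrix();print("tool y ang",np.arctan2(T[1,1],T[0,1]),"reach",np.linalg.norm(ctr))
for n,v in(("1",-75*ux),("2",55*uy),("3",75*ux),("4",-55*uy)):
    print(n,(ctr+v/1000).round(4),(ctr+v/1000-o["eef_pos"][:2]).round(4)/.2)
print("others tin,mug,timer",plane(c,[(172,179),(181,270),(414,222)],[.058,.094,.065]).round(3).tolist())
E
```

```text
[[0.6436, -0.0703, 0.065], [0.5692, -0.2179, 0.065], [0.4556, -0.1619, 0.065], [0.5312, -0.0136, 0.065]] [ 0.54991322 -0.11592923  0.065     ] [np.float64(0.1259), np.float64(0.1653), np.float64(0.1267), np.float64(0.1665)]
[[0.6078, -0.0826, 0.065], [0.5603, -0.1849, 0.065], [0.4922, -0.1522, 0.065], [0.5413, -0.049, 0.065]] [ 0.55040543 -0.11717223  0.065     ] [np.float64(0.0745), np.float64(0.1128), np.float64(0.0756), np.float64(0.1143)]
yaw -2.027521892987462
tool y ang -1.337042963343174 reach 0.5623694130463662
1 [ 0.5832 -0.0492] [2.25  2.548]
2 [ 0.5995 -0.1408] [2.3315 2.0905]
3 [ 0.5171 -0.1839] [1.9195 1.875 ]
4 [ 0.5008 -0.0923] [1.838 2.333]
others tin,mug,timer [[0.589, 0.109, 0.058], [0.384, 0.077, 0.094], [0.48, -0.428, 0.065]]
```

The measured sizes match the specification (166x126 and 114x74 mm), with yaw about -2.03. I'm moving towards section 1 now, with the fingers shut and the tool turned to the box axes.

```bash
python3 -m pendant '[[0.1,0.1,0,0,0,0.056],[0.2,0.22,0,0,0,0.056],[0.2,0.22,0,0,0,0.056],[0.2,0.22,0,0,0,0.056],[0.2,0.22,0,0,0,0.056],[0.2,0.22,0,0,0,0.056],[0.2,0.22,0,0,0,0.056],[0.2,0.22,0,0,0,0.056],[0.2,0.22,0,0,0,0.056],[0.2,0.22,0,0,0,0.056]]' -1
python3 -c "
from bench import ctrl;print(ctrl.finger_overhang,ctrl.get_obs()['q'])"
```

```text
time_s: 1.35
eef_pos: [0.5141, -0.1416, 0.2391]
eef_rot: [-0.0, 0.848, 0.53, -0.0]
wrist_force: [1.4, -0.1, -0.3]
opening: -0.002
grasp_force: 0.0
0.008 [-4.91380915e-01  8.78851917e-02  1.71163801e+00 -1.42103435e-04
  1.34223899e+00 -3.69971454e-02]
```

```bash
cat >> h.py <<'E'
def wrist(f):
    o,c=shot("wrist",f); H=np.array(c["hand_eye"]); T=np.eye(4)
    T[:3,:3]=R.from_quat(np.roll(o["eef_rot"],-1)).as_matrix();T[:3,3]=o["eef_pos"];M=T@H
    c["xyz"]=M[:3,3];c["rotation"]=np.roll(R.from_matrix(M[:3,:3]).as_quat(),1);return o,c
E
python3 - <<'E'
from h import *
import pickle
o,c=wrist("pics/w1.png");pickle.dump(c,open("w1.pkl","wb"));print(o["eef_pos"],c["xyz"])
E
```

```text
[ 0.51414626 -0.14159274  0.23907902] [ 0.54622546 -0.07595524  0.37365136]
```

View pics/w1.png

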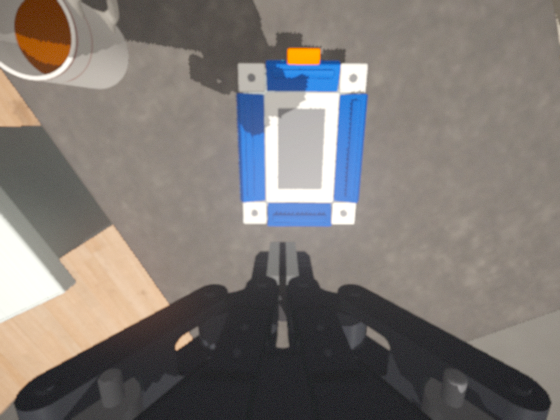

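The wrist view shows the box with its tab at the top (304,56). The panel corners are at (265,94), (339,94), (334,203) and (267,203), and the lid's outer corners at (238,64), (367,64), (355,227) and (243,226).

```bash
python3 - <<'E'
from h import *
import pickle
c=pickle.load(open("w1.pkl","rb"))
P=plane(c,[(238,64),(367,64),(355,227),(243,226)],.065);Q=plane(c,[(265,94),(339,94),(334,203),(267,203)],.065)
for A in(P,Q):
    x=(A[2]+A[3]-A[0]-A[1]);print(A.mean(0).round(4),[np.linalg.norm(A[i]-A[i-1]).round(4) for i in range(4)],"yaw",a:=np.arctan2(x[1],x[0]))
o=ctrl.get_obs();T=R.from_quat(np.roll(o["eef_rot"],-1)).as_matrix();print("tool y ang",np.arctan2(T[1,1],T[0,1]))
E
```

```text
[ 0.5475 -0.1181  0.065 ] [np.float64(0.1679), np.float64(0.1247), np.float64(0.169), np.float64(0.1278)] yaw -2.027595079474152
[ 0.5483 -0.118   0.065 ] [np.float64(0.1135), np.float64(0.0737), np.float64(0.1135), np.float64(0.0746)] yaw -2.019368788748384
tool y ang -0.4470236616266172
```

Both views agree to 2 mm: centre (0.549,-0.117), yaw -2.024. I'm moving above ridge 1 at (0.582,-0.050).

```bash
python3 -m pendant '[[0.068,0.092,-0.1,0,0,0],[0.068,0.092,-0.12,0,0,0],[0.068,0.092,-0.12,0,0,0],[0.068,0.092,-0.12,0,0,0],[0.068,0.092,-0.12,0,0,0],[0,0,-0.08,0,0,0],[0,0,-0.04,0,0,0],[0,0,0,0,0,0],[0,0,0,0,0,0],[0,0,0,0,0,0]]' -1
```

```text
time_s: 2.65
eef_pos: [0.5817, -0.0519, 0.1003]
eef_rot: [0.001, 0.849, 0.528, 0.001]
wrist_force: [0.4, -0.1, 0.6]
opening: -0.001
grasp_force: 0.0
```

```bash
python3 -m pendant '[[0,0.01,-0.04,0,0,0],[0,0,-0.02,0,0,0],[0,0,-0.01,0,0,0],[0,0,-0.01,0,0,0],[0,0,-0.01,0,0,0],[0,0,-0.01,0,0,0],[0,0,-0.01,0,0,0],[0,0,-0.005,0,0,0],[0,0,0,0,0,0],[0,0,0,0,0,0]]' -1
```

```text
time_s: 3.9
eef_pos: [0.5811, -0.0495, 0.0762]
eef_rot: [-0.0, 0.849, 0.528, -0.0]
wrist_force: [-1.1, 0.5, 2.1]
opening: 0.001
grasp_force: 1.2
```

Force is down to 2 N with the tip at 68 mm, so section 1 has snapped shut. I'm lifting and moving over ridge 2, then looking.

```bash
python3 -m pendant '[[0,0,0.1,0,0,0],[0,0,0.2,0,0,0],[0.015,-0.08,0.1,0,0,0],[0.018,-0.095,0,0,0,0],[0.018,-0.095,0,0,0,0],[0.018,-0.095,0,0,0,0],[0.018,-0.095,0,0,0,0],[0,0,0,0,0,0],[0,0,0,0,0,0],[0,0,0,0,0,0]]' -1
python3 - <<'E'
from h import *
o,c=wrist("pics/w2.png")
cv2.imwrite("pics/w2b.png",c["color"])
E
```

```text
time_s: 5.15
eef_pos: [0.5985, -0.1406, 0.1562]
eef_rot: [-0.0, 0.849, 0.529, -0.0]
wrist_force: [-0.3, 0.2, -0.3]
opening: -0.004
grasp_force: 0.0
```

View pics/w2.png

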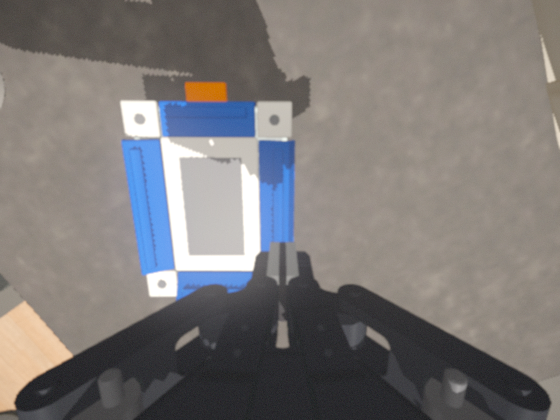

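Section 1 is flush with the corners (edge at row ~101, level with them), and the box has not moved. I'm pressing section 2.

```bash
python3 -m pendant '[[0,0,-0.12,0,0,0],[0,0,-0.14,0,0,0],[0,0,-0.05,0,0,0],[0,0,-0.02,0,0,0],[0,0,-0.015,0,0,0],[0,0,-0.015,0,0,0],[0,0,-0.015,0,0,0],[0,0,-0.015,0,0,0],[0,0,-0.01,0,0,0],[0,0,0,0,0,0]]' -1
python3 -m pendant '[[0,0,0,0,0,0],[0,0,0.1,0,0,0],[0,0,0.15,0,0,0],[-0.08,-0.042,0,0,0,0],[-0.083,-0.044,0,0,0,0],[-0.083,-0.044,0,0,0,0],[-0.083,-0.044,0,0,0,0],[-0.083,-0.044,0,0,0,0],[0,0,0,0,0,0],[0,0,0,0,0,0]]' -1
```

```text
time_s: 6.45
eef_pos: [0.5986, -0.1414, 0.0763]
eef_rot: [-0.0, 0.849, 0.528, -0.0]
wrist_force: [1.5, -0.1, 1.2]
opening: -0.001
grasp_force: 0.7
time_s: 7.7
eef_pos: [0.5165, -0.1852, 0.1265]
eef_rot: [0.0, 0.849, 0.528, 0.0]
wrist_force: [0.5, 0.2, 0.6]
opening: 0.0
grasp_force: 0.0
```

```bash
python3 - <<'E'
from h import *
wrist("pics/w3.png")
E
```

```text
(no output)
```

View pics/w3.png

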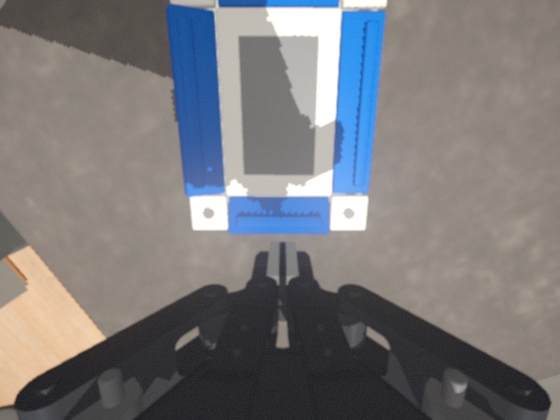

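Section 2 is flush: its outer edge lines up with the corners, (385,10) to (368,195), while section 4 still juts out at (184,190). I'm pressing section 3, then moving to ridge 4.

```bash
python3 -m pendant '[[0,0,-0.08,0,0,0],[0,0,-0.06,0,0,0],[0,0,-0.025,0,0,0],[0,0,-0.015,0,0,0],[0,0,-0.015,0,0,0],[0,0,-0.015,0,0,0],[0,0,-0.015,0,0,0],[0,0,-0.015,0,0,0],[0,0,-0.01,0,0,0],[0,0,0,0,0,0]]' -1
python3 -m pendant '[[0,0,0,0,0,0],[0,0,0.1,0,0,0],[0,0,0.15,0,0,0],[-0.017,0.09,0,0,0,0],[-0.017,0.092,0,0,0,0],[-0.017,0.092,0,0,0,0],[-0.017,0.092,0,0,0,0],[-0.017,0.092,0,0,0,0],[0,0,0,0,0,0],[0,0,0,0,0,0]]' -1
python3 - <<'E'
from h import *
shot("top","pics/t2.png");im=cv2.imread("pics/t2.png")[140:250,210:340]
cv2.imwrite("pics/c2.png",cv2.resize(im,None,fx=5,fy=5,interpolation=cv2.INTER_CUBIC))
wrist("pics/w4.png")
E
```

```text
time_s: 9.0
eef_pos: [0.5164, -0.1849, 0.0763]
eef_rot: [0.0, 0.849, 0.528, 0.0]
wrist_force: [-0.2, -1.0, 1.2]
opening: 0.002
grasp_force: 0.4
time_s: 10.25
eef_pos: [0.4995, -0.0935, 0.1265]
eef_rot: [0.0, 0.849, 0.529, 0.0]
wrist_force: [0.0, 0.2, 0.0]
opening: -0.001
grasp_force: 0.0
```

View pics/c2.png

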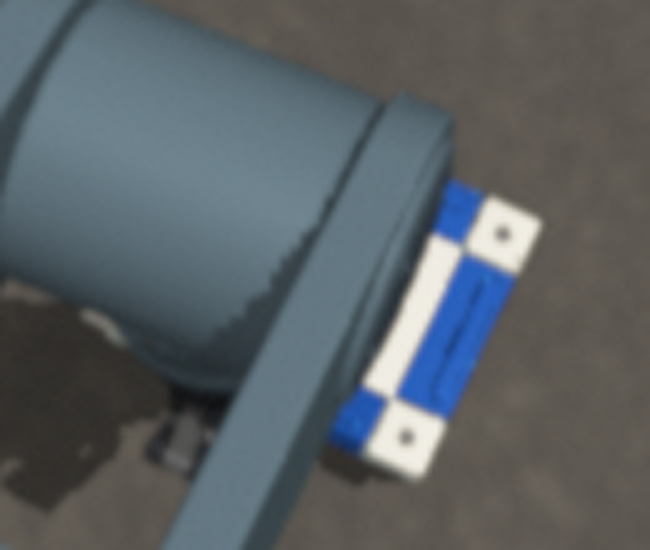

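The box has not moved: its corners are still at (541,222) and (420,480). Section 3's edge has drawn back in line with the corners. I'm pressing section 4, then retreating.

```bash
python3 -m pendant '[[0,0,-0.08,0,0,0],[0,0,-0.06,0,0,0],[0,0,-0.025,0,0,0],[0,0,-0.015,0,0,0],[0,0,-0.015,0,0,0],[0,0,-0.015,0,0,0],[0,0,-0.015,0,0,0],[0,0,-0.015,0,0,0],[0,0,-0.01,0,0,0],[0,0,0,0,0,0]]' -1
python3 -m pendant '[[0,0,0,0,0,0],[0,0,0.1,0,0,0],[0,0,0.2,0,0,0],[0,0,0.2,0,0,0],[0,-0.1,0.2,0,0,0],[-0.1,-0.25,0,0,0,0],[-0.1,-0.25,0,0,0,0],[-0.1,-0.25,0,0,0,0],[-0.1,-0.25,0,0,0,0],[-0.05,-0.1,0,0,0,0]]' -1
python3 -m pendant '[[-0.1,-0.25,0,0,0,0],[-0.1,-0.25,0,0,0,0],[-0.1,-0.2,0,0,0,0],[0,-0.1,0,0,0,0],[0,0,0,0,0,0],[0,0,0,0,0,0],[0,0,0,0,0,0],[0,0,0,0,0,0],[0,0,0,0,0,0],[0,0,0,0,0,0]]' -1
python3 - <<'E'
from h import *
shot("top","pics/t3.png");im=cv2.imread("pics/t3.png")[140:250,210:340]
cv2.imwrite("pics/c3.png",cv2.resize(im,None,fx=5,fy=5,interpolation=cv2.INTER_CUBIC))
E
```

```text
time_s: 11.6
eef_pos: [0.4994, -0.0934, 0.0763]
eef_rot: [0.0, 0.849, 0.528, 0.0]
wrist_force: [-0.2, 0.0, -0.2]
opening: 0.002
grasp_force: 0.0
time_s: 12.85
eef_pos: [0.4079, -0.336, 0.2163]
eef_rot: [0.0, 0.85, 0.527, -0.0]
wrist_force: [-0.2, 1.1, 0.9]
opening: -0.002
grasp_force: 0.0
time_s: 14.1
eef_pos: [0.3494, -0.4932, 0.2164]
eef_rot: [0.0, 0.849, 0.529, -0.0]
wrist_force: [0.6, 0.5, -0.1]
opening: 0.0
grasp_force: 0.0
```

View pics/c3.png

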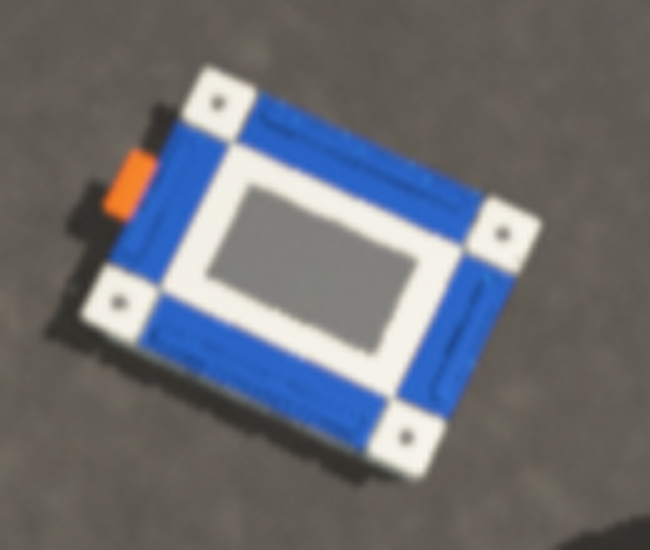

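All four sections now have the same shade and their edges are in line with the corners. The box has not moved and the arm is clear, so I'm handing in.

```bash
python3 -c "
from bench import ctrl;print(ctrl.hand_in())"
```

```text
the job is handed in; nothing more can be done
None
```

All four rim sections were pressed shut in order, clockwise from the orange tab; the box stayed in place, the robot finished clear of everything, and the job is handed in at about 14 s.

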